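Build up two idler shafts

ROBOT

A 6-joint arm with a two-finger parallel gripper is mounted at the origin on the work surface. World frame = base frame: x ahead of the robot, y to its left, z up, the work surface at z = 0. Lengths are in m, angles in rad, forces in N, time in s.
With the tool pointing down it reaches from about 0.35 to 0.775 m from the base axis. Payload 7.3 kg.
Tool frame: the origin (TCP) lies at the very end of the fingers, on their centre line; the grasp point (between the pads) lies grip_point_offset behind it (grip_point_offset is the distance from the TCP to the grasp point, in m); z points along the fingers, y is the direction in which the jaws open and shut (so a half turn about z gives the same grasp; the last joint's range is limited). The gripper opens to 92 mm and grips with 3 to 60 N. Pads are 19 mm wide; open, the fingers measure 130 mm over their backs; the gripper's body (75 mm by 190 mm) begins 47 mm behind the grasp point.
Start: joints at [1.053, 0.342, 1.524, -0, 1.275, -0.146], TCP at [0.191, 0.489, 0.227] pointing down, gripper open.
Joint ranges: [-2.53, 2.53], [-0.77, 2.02], [0.04, 2.7], [-1, 4.14], [0.28, 2.66], [-3.11, 3.11]. Speed limits (rad/s): [2.57, 2.57, 3.14, 3.14, 3.14, 3.14].

INTERFACE

Orientations are given as [roll, pitch, yaw] about the fixed x, y, z axes, in that order (R = Rz(yaw) Ry(pitch) Rx(roll)).
In Python, from cell import * gives the robot as it stands.
- The arm moves only by the shell command python3 -m inch 'ROWS' [OPENING] [FORCE]. ROWS is JSON, a list that holds one entry, the list of rows, each a list of 4 numbers: the shift along the tool's x, y, z in mm, then the turn about the tool's z in rad. In form: [[[x, y, z, roll], ...]]. A call has 1 to 10 rows; each row shifts and turns the commanded pose from where the row before left it, along the tool's axes as they then stand; what a row does not reach is not made up. A row lasts 1/8 s, in which the tool goes at most 62.5 mm and 10.7 degrees, less where a joint would pass 70% of its speed; a pose out of reach is approached as far as the arm can. A call with a gripper value outside its range is refused whole. OPENING is the closure, from -1 (fully open) to 1 (shut), set as the call begins (- or left out, the last holds). The fingers move at their own pace and stop on an object; FORCE is the grip in N (left out, the last holds). Time passes only in rows, so rows that do not move let the fingers close. It gives the time, the measured TCP pose, the force and the opening at its end, in the units of the state.
- observe(): the state, without advancing time (a new reading comes with each control period).
- read_camera(name): name is "scene" or "top"; returns a dict with "img" (420x560x3 uint8, blue, green, red), "fx", "fy", "cx", "cy" (pixels), "k1" (the pictures are not rectified: a ray, as slopes to the right and down, at radius r is drawn at 1 + k1 r^2 times it, then the intrinsics apply), "eye" and "rotation" of the camera in the world. Camera axes: x right, y down, z forward; pixel columns grow to the right and rows downward; lengths in m; the calibration is good to about 2 mm. A picture is of the moment at which its call begins. There is no depth.
- hand_in(): hands the job in, once; it reports no verdict.
Trained networks look in the newest picture that a camera, given by its name, has taken for a name from the list of things; names that differ only in an ending like _2 or _b are one class to them, and where a whole thing is asked for, a point or a joint stands for the part that bears it (a point fixed in the world has none). Each returns a list of dicts, best first, with "conf" (0 to 1); they miss things now and then, are a little off and sometimes report something else, mostly with a low value. They report only what shows in the picture. A call takes as long as a camera call. They do not tell look-alikes from the thing itself.
- boxes_of(camera, label): "at" ([row, column] in pixels, amid what is visible of it).
- place_of(camera, label): "at" ([row, column] in pixels: a listed point, or the origin of a listed thing).
The state is a dict: "time": time; "qpos": joint angles; "qvel": joint speeds; "joint_efforts": joint torques, N m; "tool_pos": TCP position; "tool_rot": TCP orientation; "contact_force": force on the tool from outside, world axes, zero at the start; "torque": the same for the moment, N m; "opening": finger opening in m.
Only numpy, scipy, OpenCV 4.12 (cv2) and the standard library are available. Lean on these libraries where they do the work, as an engineer would, in place of code of your own. Each camera call takes 0.05 s, during which the arm holds its last target. There are 200 camera calls.

TASK

Build up the two upright shafts on the cart top. On the shaft with the red foot put the white spacer first, then the yellow pulley, then the green lock ring on top; on the shaft with the blue foot put the steel bearing first, then the brass collar on top. Lower every ring fully down its shaft the way up it lies, so that it rests flat on what is below, rather than letting it drop, and leave the screwdriver, the blue can and the red bin where they are.

Things in the scene. Friction and masses are not known exactly. Their poses are not given: they have to be found in the camera images.
- stand_red: Fixed square foot 80 x 80 mm, 8 mm thick, painted red, with one upright bare steel shaft of diameter 16 mm at its centre; the shaft is full size up to 60 mm above the table and ends in a cone whose 6 mm wide tip is 68 mm above the table. Origin at the centre of the foot's underside (table level), on the shaft's axis, z up. The lowest ring rests on the foot, 8 mm above the table.
- stand_blue: Fixed square foot 80 x 80 mm, 8 mm thick, painted blue, with one upright bare steel shaft of diameter 16 mm at its centre; the shaft is full size up to 60 mm above the table and ends in a cone whose 6 mm wide tip is 68 mm above the table. Origin at the centre of the foot's underside (table level), on the shaft's axis, z up. The lowest ring rests on the foot, 8 mm above the table.
- spacer: White plastic spacer, plain ring, outer diameter 42 mm, height 20 mm. Loose ring lying flat on the table, right through bore diameter 26 mm; origin at the centre of its underside, z up along the bore.
- pulley: Yellow plastic pulley with a shallow V groove round its rim, outer diameter 58 mm, height 22 mm. Loose ring lying flat on the table, right through bore diameter 26 mm; origin at the centre of its underside, z up along the bore.
- lockring: Green plastic lock ring with a finely ribbed rim, no thread, outer diameter 48 mm, height 20 mm. Loose ring lying flat on the table, right through bore diameter 26 mm; origin at the centre of its underside, z up along the bore.
- bearing: Steel ball bearing with a black seal between its bright inner and outer races, outer diameter 52 mm, height 20 mm, about 0.2 kg. Loose ring lying flat on the table, right through bore diameter 26 mm; origin at the centre of its underside, z up along the bore.
- collar: Brass collar, plain ring with one small dark set-screw in its side, outer diameter 46 mm, height 22 mm. Loose ring lying flat on the table, right through bore diameter 26 mm; origin at the centre of its underside, z up along the bore.
- screwdriver: Bystander: loose screwdriver with a yellow handle lying on the table on the right (-y), about 0.2 m long. Origin under its middle, on the table; its x axis runs from handle to tip. Leave it alone.
- oilcan: Bystander: blue can standing on the table on the left (+y), diameter 60 mm, height 110 mm. Origin at the centre of its underside. Leave it alone.
- bin: Bystander: small open red bin full of fittings, 100 x 150 mm, 55 mm high, beyond the work (+x). Origin at the centre of its underside. Leave it alone.
Things that resemble listed ones, but are neither listed nor needed, are in the scene too. Leave any orange or pink look-alike of the stand_blue alone.

How it is judged:
At the end, for the whole second after the job is handed in: From below, red: spacer, pulley, lock ring; blue: bearing, collar. Each ring within 9 mm of its shaft axis, underside within 4 mm of 8, 28, 50 mm (red) or 8, 28 mm (blue), flat within 0.12 rad, at rest (0.02 m/s, 0.3 rad/s). Bystanders moved under 30 mm, can upright (0.3 rad) (horizontal distance between each of spacer, pulley, lockring and stand_red below 0.009 m and z of spacer in the frame of stand_red between 0.004 and 0.012 m and angle between each of spacer, pulley, lockring, bearing, collar's own z axis and vertical below 0.12 rad and linear speed of each of spacer, pulley, lockring, bearing, collar below 0.02 m/s and angular speed of each of spacer, pulley, lockring, bearing, collar below 0.3 rad/s and z of pulley in the frame of stand_red between 0.024 and 0.032 m and z of lockring in the frame of stand_red between 0.046 and 0.054 m and horizontal distance between each of bearing, collar and stand_blue below 0.009 m and z of bearing in the frame of stand_blue between 0.004 and 0.012 m and z of collar in the frame of stand_blue between 0.024 and 0.032 m and distance of each of screwdriver, oilcan, bin from where it was at the start of the episode below 0.03 m and angle between oilcan's own z axis and vertical below 0.3 rad); the robot touches nothing.
It fails at once if the screwdriver, the blue can or the red bin is pushed more than 30 mm from where it was (distance of any of screwdriver, oilcan, bin from where it was at the start of the episode above 0.03 m).
It fails at once if a ring is dropped down its shaft (faster than 0.6 m/s there, a free fall of about 18 mm) ((horizontal distance between spacer and stand_red below 0.012 m and height (world z) of spacer below 0.09 m and linear speed of spacer above 0.6 m/s) or (horizontal distance between pulley and stand_red below 0.012 m and height (world z) of pulley below 0.09 m and linear speed of pulley above 0.6 m/s) or (horizontal distance between lockring and stand_red below 0.012 m and height (world z) of lockring below 0.09 m and linear speed of lockring above 0.6 m/s) or (horizontal distance between bearing and stand_blue below 0.012 m and height (world z) of bearing below 0.09 m and linear speed of bearing above 0.6 m/s) or (horizontal distance between collar and stand_blue below 0.012 m and height (world z) of collar below 0.09 m and linear speed of collar above 0.6 m/s)).
It also fails if it takes over 112 s, if anything falls off the work surface, if the arm or the gripper's body presses on something with over 40 N, if the wrist force passes 120 N, or if a joint passes its speed limit or range.

## Working session

There is one attempt and no reset: what is moved stays moved. The work goes in short steps, Python scripts to look and compute and a shell command to move; the robot and the scene stay as the last step left them, time stands still between calls to the robot, and variables do not carry over. Pictures are saved under pics/ and viewed, about 12 in all and at most 16, crops included, and the job is handed in when it is done.

```bash
ls; mkdir -p pics; python3 - <<'E'
from cell import *
import cv2
s=observe(); print({k:s[k] for k in ("time","tool_pos","tool_rot","contact_force","opening")})
for n in("scene","top"):
    c=read_camera(n); cv2.imwrite(f"pics/{n}0.png",c["img"]); print(n,{k:v for k,v in c.items() if k!="img"})
    for l in "stand_red stand_blue spacer pulley lockring bearing collar screwdriver oilcan bin".split():
        print(l,[(d["at"],round(d["conf"],2)) for d in place_of(n,l)][:4])
try: print(grip_point_offset)
except Exception as e: print(e)
E
```

```text
pics
{'time': 0.0, 'tool_pos': array([0.19053467, 0.4887923 , 0.22606096]), 'tool_rot': array([-3.14011139e+00, -1.91258901e-04,  2.76975288e+00]), 'contact_force': array([-0.75390559, -0.01290448,  0.43297593]), 'opening': 0.09207331732588361}
scene {'fx': 488.2074586783942, 'fy': 488.2074586783942, 'cx': 280.04461876109906, 'cy': 205.1516120279075, 'k1': -0.024619657716588243, 'eye': array([ 1.22828484, -0.04653365,  1.07506689]), 'rotation': array([-2.59875659, -0.00848681,  1.50952566])}
stand_red [([225.7, 246.3], 0.89), ([192.9, 107.5], 0.25)]
stand_blue [([245.8, 439.9], 0.7), ([205.4, 390.9], 0.66)]
spacer [([216.3, 315.7], 0.74), ([206.1, 390.3], 0.46)]
pulley [([166.6, 204.7], 0.93), ([192.0, 111.4], 0.73), ([161.9, 350.8], 0.59)]
lockring [([169.5, 287.8], 0.75)]
bearing [([162.2, 350.1], 0.77)]
collar [([223.7, 175.2], 0.5)]
screwdriver [([194.9, 110.6], 0.67)]
oilcan [([168.0, 430.3], 0.92)]
bin [([277.9, 267.3], 0.67)]
top {'fx': 449.9436290760348, 'fy': 449.9436290760348, 'cx': 283.7476167133688, 'cy': 204.87777260040224, 'k1': -0.11320961282363522, 'eye': array([ 0.48360904, -0.00436679,  1.18217472]), 'rotation': array([-3.02843421,  0.01077265, -1.58981649])}
stand_red [([196.8, 319.2], 0.94)]
stand_blue [([168.8, 143.6], 0.87), ([213.1, 179.2], 0.65), ([236.1, 452.6], 0.62), ([167.1, 200.6], 0.58)]
spacer [([208.2, 253.8], 0.66)]
pulley [([266.9, 361.9], 0.73)]
lockring [([263.8, 276.6], 0.63), ([267.6, 203.3], 0.4)]
bearing [([265.0, 207.0], 0.75), ([237.4, 452.7], 0.24)]
collar [([201.9, 386.1], 0.73)]
screwdriver [([239.6, 452.4], 0.73)]
oilcan [([260.0, 132.5], 0.74)]
bin [([144.3, 298.7], 0.93)]
0.0188
```

View pics/scene0.png

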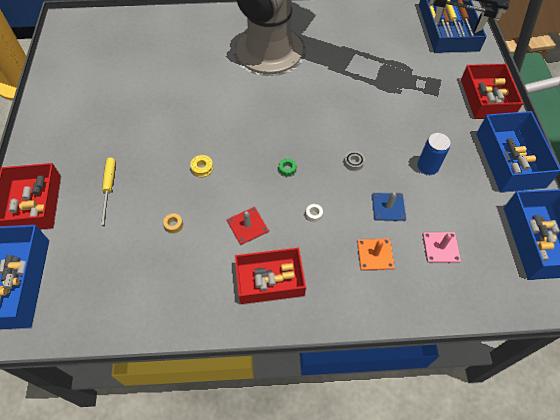

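View pics/top0.png

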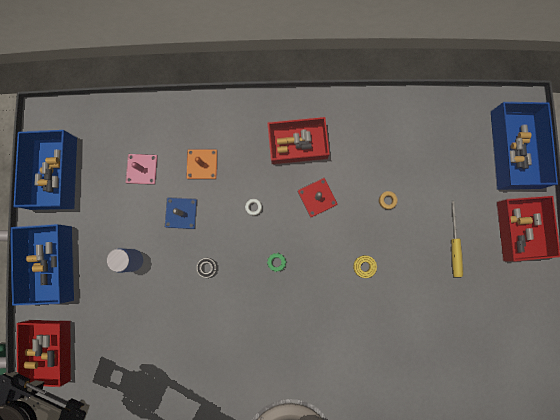

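Candidates, by pixel in the top picture:

| Thing | Chosen | Rejected look-alikes |
|---|---|---|
| stand_blue | (213,180), blue | orange (165,202), pink (169,142) |
| stand_red | (197,319) | red bin (142,299) |
| collar | brass (200,388) | yellow pulley (267,365) |
| bearing | (268,206) | none |
| spacer | (207,253) | none |
| lockring | (262,277) | none |

Next I measure all of these in both cameras and check the choice in one crop.

```bash
cat > h.py <<'E'
from cell import *
import numpy as np, cv2
from scipy.spatial.transform import Rotation as Rn
from scipy.optimize import least_squares
def proj(c,P):
    R=Rn.from_euler('xyz',c["rotation"]).as_matrix(); p=(np.atleast_2d(P)-c["eye"])@R
    s=p[:,:2]/p[:,2:]; s=s*(1+c["k1"]*(s**2).sum(1,keepdims=True))
    return s*[c["fx"],c["fy"]]+[c["cx"],c["cy"]]
def ground(c,uv,z):
    f=lambda q:(proj(c,[q[0],q[1],z])-uv).ravel()
    return least_squares(f,[.5,0.]).x
A=np.linspace(0,2*np.pi,60,endpoint=False)
def cyl(x,y,z,d,h): return np.array([[x+d/2*np.cos(a),y+d/2*np.sin(a),zz] for a in A for zz in(z,z+h)])
def cent(pts):
    m=cv2.moments(cv2.convexHull(np.float32(pts).reshape(-1,1,2))); return np.array([m["m10"],m["m01"]])/m["m00"],m["m00"]
def blob(img,uv,kind,r=28):
    u,v=map(int,np.round(uv)); x0,y0=max(u-r,0),max(v-r,0); im=img[y0:v+r,x0:u+r]; hsv=cv2.cvtColor(im,cv2.COLOR_BGR2HSV).astype(int)
    H,S,V=hsv[...,0],hsv[...,1],hsv[...,2]; bg=np.median(V)
    m={"red":(S>110)&((H<8)|(H>172)),"blue":(S>90)&(abs(H-112)<15),"yellow":(S>110)&(abs(H-26)<12),"brass":(S>90)&(abs(H-19)<12),
       "green":(S>110)&(abs(H-65)<20),"white":V>bg+45,"steel":abs(V-bg)>22}[kind].astype(np.uint8)
    n,l,st,ce=cv2.connectedComponentsWithStats(m,connectivity=8); k=1+np.argmax(st[1:,4]); ys,xs=np.where(l==k)
    return np.c_[xs+x0,ys+y0]
def ringpos(c,uv,kind,d,h,z=0.):
    b=blob(c["img"],uv,kind); cb,ab=cent(b)
    f=lambda q:cent(proj(c,cyl(q[0],q[1],z,d,h)))[0]-cb
    q=least_squares(f,ground(c,uv,z+h/2),diff_step=1e-4).x
    return q,ab/cent(proj(c,cyl(*q,z,d,h)))[1]
RINGS=dict(spacer=("white",.042,.020),pulley=("yellow",.058,.022),lockring=("green",.048,.020),bearing=("steel",.052,.020),collar=("brass",.046,.022))
E
python3 - <<'E'
from h import *
g=dict(top=dict(spacer=(253,207),pulley=(365,267),lockring=(277,262),bearing=(206,268),collar=(388,200)),
 scene=dict(spacer=(314,212),pulley=(202,166),lockring=(287,167),bearing=(354,160),collar=(173,223)))
st=dict(top=dict(red=(318,197),blue=(180,213)),scene=dict(red=(248,225),blue=(389,207)))
C={}
for n in g:
    c=C[n]=read_camera(n)
    for k,a in RINGS.items():
        q,r=ringpos(c,g[n][k],*a); print(n,k,q.round(4),"area ratio",round(r,2))
    for k in st[n]:
        b=blob(c["img"],st[n][k],k,38); hl=cv2.minAreaRect(np.float32(b)); cb,_=cent(b)
        print(n,"stand",k,ground(c,cb,.008).round(4),ground(c,hl[0],.008).round(4),np.round(hl[1],1))
    for l in("oilcan","bin","screwdriver"):
        print(n,l,[ground(c,np.array(d["at"][::-1]),0.).round(3) for d in place_of(n,l)][:2])
t=C["top"]["img"]
a=cv2.resize(t[150:290,130:400],None,fx=2.9,fy=2.9,interpolation=cv2.INTER_CUBIC); cv2.imwrite("pics/crop1.png",a)
E
```

```text
top spacer [0.6146 0.0869] area ratio 0.82
top pulley [ 0.4528 -0.2008] area ratio 0.92
top lockring [0.449  0.0245] area ratio 0.01
top bearing [0.4567 0.2081] area ratio 1.02
top collar [ 0.6246 -0.2679] area ratio 0.86
top stand red [ 0.6358 -0.0824] [ 0.6358 -0.0824] [30.  29.5]
top stand blue [0.6013 0.2792] [0.6014 0.2794] [30.  29.5]
top oilcan [array([0.473, 0.41 ])]
top bin [array([ 0.778, -0.042])]
top screwdriver [array([ 0.523, -0.437]), array([0.46 , 0.209])]
scene spacer [0.609  0.0869] area ratio 0.72
scene pulley [ 0.4529 -0.2007] area ratio 0.91
scene lockring [0.4701 0.0274] area ratio 0.81
scene bearing [0.4593 0.2078] area ratio 0.94
scene collar [ 0.6248 -0.2684] area ratio 0.88
scene stand red [ 0.6399 -0.0831] [ 0.6396 -0.083 ] [29.1 32.6]
scene stand blue [0.6056 0.2786] [0.6059 0.2786] [27. 33.]
scene oilcan [array([0.476, 0.413])]
scene bin [array([ 0.781, -0.04 ])]
scene screwdriver [array([ 0.513, -0.443]), array([ 0.443, -0.197])]
```

View pics/crop1.png

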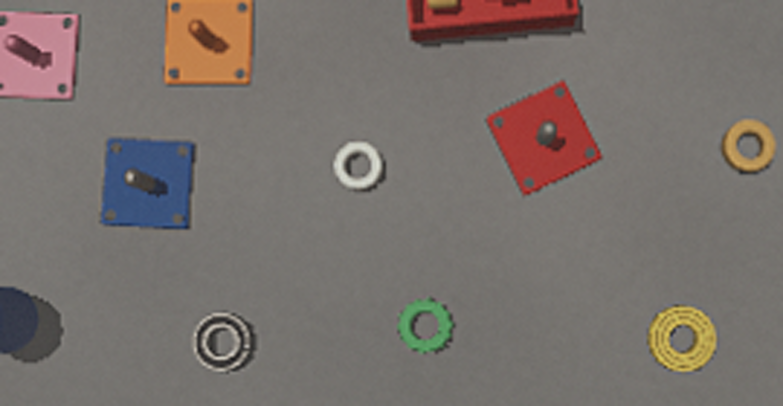

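```bash
python3 -m inch '[[[0,0,0,-0.18],[0,0,0,-0.18],[0,0,0,-0.012]]]' -1 15; python3 -c "
from cell import *
s=observe();print(s['tool_rot'],s['qpos'])"
```

```text
time: 1.88
tool_pos: [0.1907, 0.4892, 0.2267]
tool_rot: [3.141, 0.0, 3.141]
contact_force: [-0.4, -0.2, -0.7]
opening: 0.0917
[3.14147199e+00 5.37306233e-05 3.14072560e+00] [ 1.05298195e+00  3.41983300e-01  1.52410018e+00  1.35124931e-05
  1.27537772e+00 -5.16951257e-01]
```

The crop confirms the choice: blue stand at crop (147,183), red stand at (545,135), all five rings as listed, and the orange and pink decoys above. I'll refine the spacer, the lock ring and the stands with better models.

```bash
cat >> h.py <<'E'
def facepos(c,uv,kind,d,z):
    b=blob(c["img"],uv,kind,22); cb,ab=cent(b)
    q=least_squares(lambda q:cent(proj(c,cyl(q[0],q[1],z,d,0)))[0]-cb,ground(c,uv,z),diff_step=1e-4).x
    return q,ab/cent(proj(c,cyl(*q,z,d,0)))[1]
def standpos(c,uv,kind):
    b=blob(c["img"],uv,kind,38); cb,ab=cent(b); rect=cv2.boxPoints(cv2.minAreaRect(np.float32(b)))
    w=np.array([ground(c,p,.008) for p in rect]); e=w[1]-w[0]; th=np.arctan2(e[1],e[0])
    def P(q): return np.array([[q[0]+.0566*np.cos(th+np.pi/4+k*np.pi/2),q[1]+.0566*np.sin(th+np.pi/4+k*np.pi/2),z] for k in range(4) for z in(0,.008)])
    q=least_squares(lambda q:cent(proj(c,P(q)))[0]-cb,w.mean(0),diff_step=1e-4).x
    return q,ab/cent(proj(c,P(q)))[1]
E
python3 - <<'E'
from h import *
st=dict(top=dict(red=(318,197),blue=(180,213)),scene=dict(red=(248,225),blue=(389,207)))
g=dict(top=dict(spacer=(253,207),lockring=(277,262)),scene=dict(spacer=(314,212),lockring=(287,167)))
for n in st:
    c=read_camera(n)
    for k in st[n]: q,r=standpos(c,st[n][k],k); print(n,"stand",k,q.round(4),round(r,2),"tip px",proj(c,[*q,.068]).round(0),"base px",proj(c,[*q,.008]).round(0))
    q,r=facepos(c,g[n]["spacer"],"white",.042,.02); print(n,"spacer",q.round(4),round(r,2))
    u,v=g[n]["lockring"]; hs=cv2.cvtColor(c["img"][v-20:v+20,u-20:u+20],cv2.COLOR_BGR2HSV)
    ys,xs=np.where((hs[...,1]>70)&(abs(hs[...,0].astype(int)-65)<25)); cb,ab=cent(np.c_[xs+u-20,ys+v-20])
    q=least_squares(lambda q:cent(proj(c,cyl(q[0],q[1],0,.048,.02)))[0]-cb,ground(c,cb,.01),diff_step=1e-4).x; print(n,"lock",q.round(4),round(ab/cent(proj(c,cyl(*q,0,.048,.02)))[1],2))
E
```

```text
top stand red [ 0.6363 -0.0826] 0.94 tip px [[319. 194.]] base px [[317. 197.]]
top stand blue [0.6017 0.2803] 0.93 tip px [[174. 211.]] base px [[180. 213.]]
top spacer [0.6137 0.0863] 0.88
top lock [0.4691 0.028 ] 0.92
scene stand red [ 0.6368 -0.0833] 0.92 tip px [[246. 212.]] base px [[247. 224.]]
scene stand blue [0.6025 0.2798] 0.91 tip px [[394. 193.]] base px [[389. 205.]]
scene spacer [0.6147 0.0857] 0.96
scene lock [0.4692 0.0281] 0.88
```

Both cameras agree to about 1 mm. Moving over the spacer now.

```bash
python3 -m inch '[[[-42.3,-40.3,0,0],[-42.3,-40.3,0,0],[-42.3,-40.3,0,0],[-42.3,-40.3,0,0],[-42.3,-40.3,0,0],[-42.3,-40.3,0,0],[-42.3,-40.3,0,0],[-42.3,-40.3,0,0],[-42.3,-40.3,0,0],[-42.3,-40.3,0,0]]]' -1 15;  python3 -m inch '[[[0,0,40,0],[0,0,40,0],[0,0,40,0],[0,0,30,0],[0,0,15,0],[0,0,0,0],[0,0,0,0]]]'
```

```text
time: 3.22
tool_pos: [0.6151, 0.0847, 0.2268]
tool_rot: [3.141, 0.0, 3.138]
contact_force: [1.0, 0.4, 0.3]
opening: 0.0915
time: 4.1
tool_pos: [0.6148, 0.0863, 0.0632]
tool_rot: [3.142, 0.003, 3.141]
contact_force: [0.8, 0.0, 0.4]
opening: 0.0922
```

```bash
python3 -m inch '[[[0,0,30,0],[0,0,20,0],[0,0,10,0],[0,0,0,0],[0,0,0,0]]]';  python3 -m inch '[[[0,0,0,0],[0,0,0,0],[0,0,0,0],[0,0,0,0],[0,0,0,0],[0,0,0,0]]]' 1 20; python3 -m inch '[[[0,0,-10,0],[0,0,-30,0],[0,0,-40,0],[0,0,-40,0],[0,0,0,0]]]'; python3 - <<'E'
from h import *
s=observe();print(s["tool_pos"],s["opening"])
c=read_camera("scene");u,v=proj(c,s["tool_pos"])[0].astype(int); a=c["img"][v-50:v+50,u-65:u+65]
d=read_camera("top");u,v=proj(d,s["tool_pos"])[0].astype(int); b=d["img"][v-50:v+50,u-65:u+65]
cv2.imwrite("pics/g1.png",cv2.resize(np.hstack([a,b]),None,fx=3,fy=3,interpolation=cv2.INTER_CUBIC))
E
```

```text
time: 4.72
tool_pos: [0.6146, 0.0863, 0.0029]
tool_rot: [3.141, 0.002, -3.141]
contact_force: [0.5, -0.6, 0.3]
opening: 0.0918
time: 5.48
tool_pos: [0.6138, 0.0862, 0.0017]
tool_rot: [-3.142, -0.0, -3.141]
contact_force: [0.3, 0.3, -0.1]
opening: 0.0408
time: 6.1
tool_pos: [0.616, 0.0864, 0.1262]
tool_rot: [3.141, 0.008, -3.141]
contact_force: [-0.6, 0.4, -0.3]
opening: 0.0417
[0.61599677 0.08636379 0.12617513] 0.04169581498051387
```

View pics/g1.png

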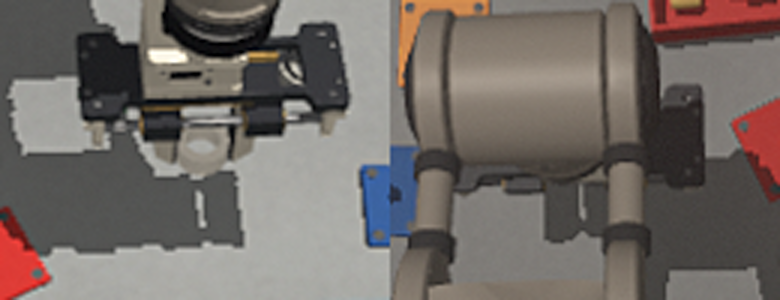

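The scene crop shows the white spacer held level between the pads at about (203,150), and the opening of 41.7 mm fits its 42 mm diameter. Next, over the red shaft.

```bash
python3 -m inch '[[[-3,-23,0,0],[-5,-41,0,0],[-5,-41,0,0],[-5,-41,0,0],[-4,-23.5,0,0],[0,0,15,0],[0,0,15,0],[0,0,0,0],[0,0,0,0]]]'; python3 - <<'E'
from h import *
P=[]
for i in range(3): c=read_camera("scene"); P.append(observe()["tool_pos"])
print(np.round(P,4))
c=read_camera("scene");print(proj(c,[P[0]]));u,v=proj(c,[.6365,-.083,.06])[0].astype(int); a=c["img"][v-50:v+50,u-65:u+65]
cv2.imwrite("pics/g2.png",cv2.resize(a,None,fx=5,fy=5,interpolation=cv2.INTER_CUBIC))
E
```

```text
time: 7.32
tool_pos: [0.6359, -0.0821, 0.0917]
tool_rot: [3.141, -0.0, -3.14]
contact_force: [-0.1, -0.4, -0.5]
opening: 0.041
[[ 0.6362 -0.0824  0.0921]
 [ 0.6362 -0.0826  0.0923]
 [ 0.6362 -0.0828  0.0924]]
[[245.78267752 206.54106621]]
```

View pics/g2.png

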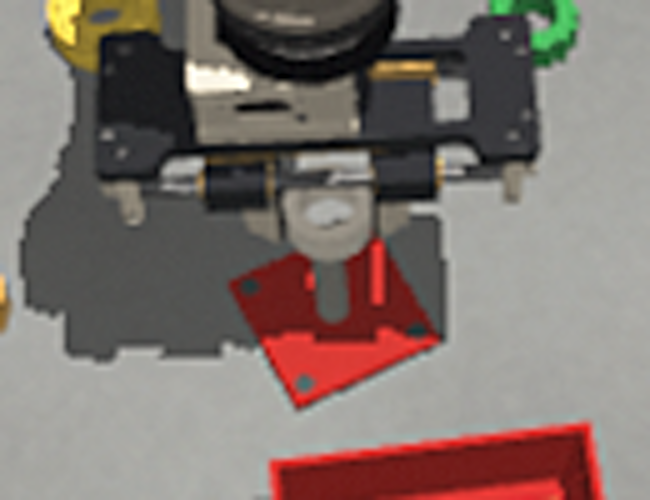

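Ring at (328,215) sits in line with the shaft at (331,290). Lowering.

```bash
python3 -m inch '[[[0,0,15,0],[0,0,15,0],[0,0,15,0],[0,0,15,0],[0,0,12,0],[0,0,8,0],[0,0,0,0],[0,0,0,0]]]'; python3 -m inch '[[[0,0,1,0],[0,0,1,0],[0,0,0,0],[0,0,0,0]]]'
```

```text
time: 8.52
tool_pos: [0.6363, -0.0834, 0.0123]
tool_rot: [-3.141, 0.001, -3.141]
contact_force: [-0.3, 0.1, -0.7]
opening: 0.0408
time: 9.02
tool_pos: [0.6359, -0.0832, 0.0098]
tool_rot: [3.142, 0.0, -3.141]
contact_force: [0.5, 0.2, -0.9]
opening: 0.0412
```

```bash
python3 -m inch '[[[0,0,0,0],[0,0,0,0],[0,0,0,0],[0,0,0,0],[0,0,-10,0],[0,0,-30,0],[0,0,-40,0],[0,0,-40,0]]]' -1; python3 -m inch '[[[20,-13,0,0],[41,-26,0,0],[41,-26,0,0],[41,-26,0,0],[26,-17,0,0],[14.5,-10,0,0],[0,0,40,0],[0,0,30,0],[0,0,0,0],[0,0,0,0]]]'; python3 - <<'E'
from h import *
c=read_camera("scene");print(observe()["tool_pos"])
q,r=facepos(c,proj(c,[.6365,-.083,.028])[0],"white",.042,.028);print(q,r)
u,v=proj(c,[.55,-.14,.03])[0].astype(int); a=c["img"][v-70:v+70,u-90:u+90]
cv2.imwrite("pics/g3.png",cv2.resize(a,None,fx=4,fy=4,interpolation=cv2.INTER_CUBIC))
E
```

```text
time: 10.02
tool_pos: [0.6358, -0.0832, 0.1316]
tool_rot: [-3.142, 0.001, -3.141]
contact_force: [0.7, 0.1, 0.7]
opening: 0.0919
time: 11.28
tool_pos: [0.4533, -0.2016, 0.0608]
tool_rot: [-3.141, 0.002, -3.141]
contact_force: [0.7, 0.5, 0.1]
opening: 0.0919
[ 0.45344874 -0.20169908  0.06102293]
[ 0.64943743 -0.08169795] 3.8105605812671257
```

View pics/g3.png

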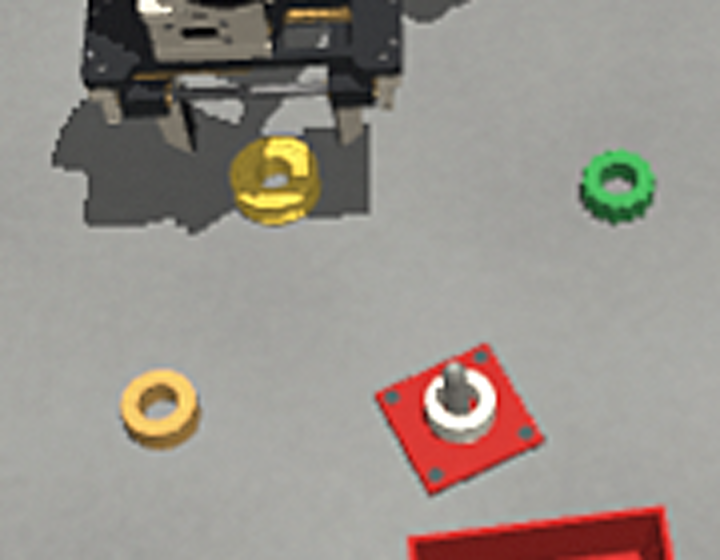

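The spacer lies flat on the red foot round the shaft at (458,400). The open jaws straddle the pulley. Gripping it.

```bash
python3 -m inch '[[[0,0,28,0],[0,0,20,0],[0,0,10.5,0],[0,0,0,0],[0,0,0,0]]]';  python3 -m inch '[[[0,0,0,0],[0,0,0,0],[0,0,0,0],[0,0,0,0],[0,0,0,0]]]' 1 20; python3 -m inch '[[[0,0,-10,0],[0,0,-30,0],[0,0,-40,0],[0,0,-30,0],[0,0,0,0]]]'; python3 -m inch '[[[-20,13,0,0],[-41,26,0,0],[-41,26,0,0],[-41,26,0,0],[-26,17,0,0],[-14.5,10,0,0],[0,0,0,0],[0,0,0,0]]]';python3 - <<'E'
from h import *
c=read_camera("scene");c=read_camera("scene");print(observe()["tool_pos"],observe()["opening"])
u,v=proj(c,[.6365,-.083,.06])[0].astype(int); a=c["img"][v-50:v+50,u-65:u+65]
cv2.imwrite("pics/g4.png",cv2.resize(a,None,fx=5,fy=5,interpolation=cv2.INTER_CUBIC))
E
```

```text
time: 11.95
tool_pos: [0.453, -0.2017, 0.0021]
tool_rot: [-3.141, 0.001, -3.141]
contact_force: [-0.6, -0.3, 0.5]
opening: 0.0915
time: 12.58
tool_pos: [0.4524, -0.2013, 0.0013]
tool_rot: [3.142, 0.0, -3.141]
contact_force: [-0.4, 0.4, 2.0]
opening: 0.0583
time: 13.2
tool_pos: [0.4536, -0.202, 0.1137]
tool_rot: [-3.139, 0.005, -3.141]
contact_force: [-1.0, 0.1, -0.8]
opening: 0.058
time: 14.2
tool_pos: [0.6348, -0.0836, 0.1103]
tool_rot: [3.141, -0.002, 3.142]
contact_force: [-0.4, 0.5, 0.3]
opening: 0.0582
[ 0.6349932  -0.08389118  0.11095091] 0.058115806667223185
```

View pics/g4.png

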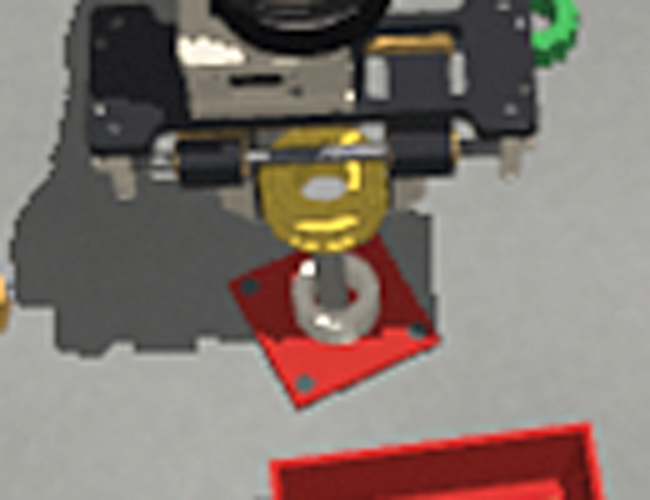

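Pulley held level at (325,190), in line with the shaft at (331,280). Lowering onto the spacer.

```bash
python3 -m inch '[[[-1.3,0.8,15,0],[0,0,15,0],[0,0,15,0],[0,0,15,0],[0,0,12,0],[0,0,7,0],[0,0,0,0],[0,0,0,0]]]'; python3 -m inch '[[[0,0,1,0],[0,0,0.7,0],[0,0,0,0],[0,0,0,0]]]'
```

```text
time: 15.3
tool_pos: [0.6376, -0.0825, 0.0327]
tool_rot: [-3.141, 0.001, -3.141]
contact_force: [-0.2, 0.3, -0.3]
opening: 0.0581
time: 15.8
tool_pos: [0.6372, -0.0824, 0.0306]
tool_rot: [3.142, 0.0, -3.141]
contact_force: [-0.1, -1.1, -0.8]
opening: 0.058
```

```bash
python3 -m inch '[[[0,0,0.5,0],[0,0,0,0]]]'; python3 -m inch '[[[0,0,0,0],[0,0,0,0],[0,0,0,0],[0,0,0,0],[0,0,-10,0],[0,0,-30,0],[0,0,-40,0],[0,0,-30,0]]]' -1; python3 -m inch '[[[20,12.5,0,0],[40,26,0,0],[40,26,0,0],[40,26,0,0],[18,13,0,0],[10,7,0,0],[0,0,40,0],[0,0,40,0],[0,0,0,0],[0,0,0,0]]]'; python3 - <<'E'
from h import *
c=read_camera("scene");print(observe()["tool_pos"])
u,v=proj(c,[.55,-.03,.03])[0].astype(int); a=c["img"][v-70:v+70,u-90:u+90]
cv2.imwrite("pics/g5.png",cv2.resize(a,None,fx=4,fy=4,interpolation=cv2.INTER_CUBIC))
E
```

```text
time: 16.05
tool_pos: [0.6371, -0.0824, 0.03]
tool_rot: [3.142, -0.0, -3.141]
contact_force: [0.5, 0.0, -0.2]
opening: 0.0579
time: 17.05
tool_pos: [0.6376, -0.0826, 0.1427]
tool_rot: [-3.141, 0.002, -3.141]
contact_force: [0.1, -0.1, 0.2]
opening: 0.0924
time: 18.3
tool_pos: [0.4703, 0.0278, 0.0612]
tool_rot: [-3.141, 0.002, 3.141]
contact_force: [0.1, 0.1, 0.1]
opening: 0.0919
[0.47050971 0.02775588 0.06151086]
```

View pics/g5.png

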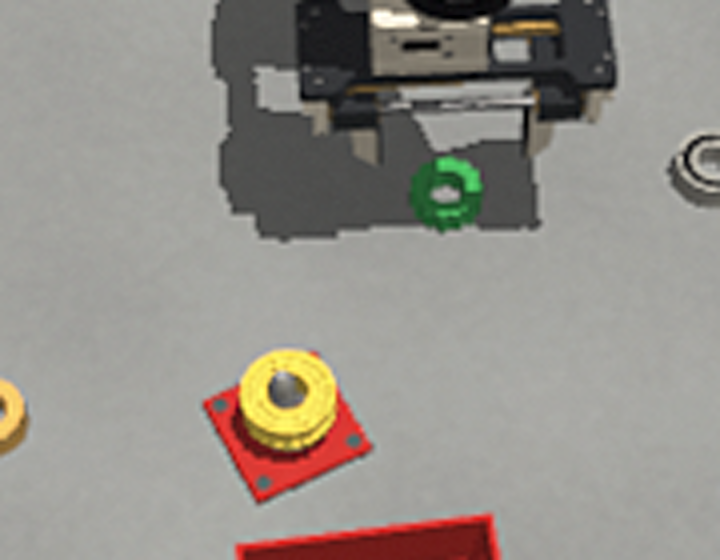

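The pulley sits flat on the spacer at (288,395). The jaws straddle the lock ring.

```bash
python3 -m inch '[[[1,0,28,0],[0,0,20,0],[0,0,11,0],[0,0,0,0],[0,0,0,0]]]';  python3 -m inch '[[[0,0,0,0],[0,0,0,0],[0,0,0,0],[0,0,0,0],[0,0,0,0]]]' 1 20; python3 -m inch '[[[0,0,-10,0],[0,0,-30,0],[0,0,-40,0],[0,0,-45,0],[0,0,0,0]]]'; python3 -m inch '[[[-20,-12.5,0,0],[-40,-26,0,0],[-40,-26,0,0],[-40,-26,0,0],[-18,-13,0,0],[-9.5,-7,0,0],[0,0,0,0],[0,0,0,0]]]';python3 - <<'E'
from h import *
c=read_camera("scene");c=read_camera("scene");print(observe()["tool_pos"],observe()["opening"])
u,v=proj(c,[.6365,-.083,.06])[0].astype(int); a=c["img"][v-50:v+50,u-65:u+65]
cv2.imwrite("pics/g6.png",cv2.resize(a,None,fx=5,fy=5,interpolation=cv2.INTER_CUBIC))
E
```

```text
time: 18.98
tool_pos: [0.4689, 0.0279, 0.0019]
tool_rot: [-3.142, 0.002, -3.141]
contact_force: [0.4, 0.5, 0.3]
opening: 0.092
time: 19.6
tool_pos: [0.4681, 0.028, 0.001]
tool_rot: [3.142, 0.0, -3.141]
contact_force: [0.0, -0.1, 0.9]
opening: 0.0479
time: 20.23
tool_pos: [0.4702, 0.0279, 0.1296]
tool_rot: [-3.141, 0.008, -3.141]
contact_force: [0.3, -0.1, -1.0]
opening: 0.0479
time: 21.22
tool_pos: [0.6348, -0.0817, 0.1258]
tool_rot: [3.141, -0.001, -3.141]
contact_force: [-0.6, 0.7, -1.5]
opening: 0.0474
[ 0.6350577  -0.0817309   0.12623816] 0.04807276699330177
```

View pics/g6.png

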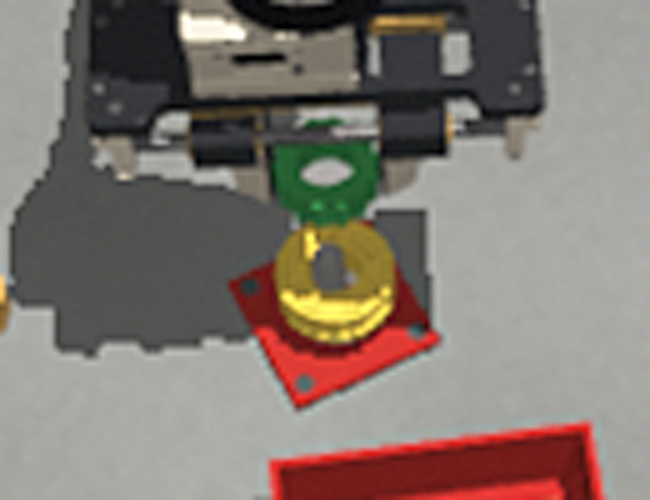

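```bash
python3 -m inch '[[[-1.4,-1,15,0],[0,0,15,0],[0,0,15,0],[0,0,12,0],[0,0,9,0],[0,0,6,0],[0,0,0,0],[0,0,0,0]]]'; python3 -m inch '[[[0,0,1,0],[0,0,1,0],[0,0,0,0],[0,0,0,0]]]'
```

```text
time: 22.32
tool_pos: [0.6374, -0.0835, 0.0545]
tool_rot: [-3.141, 0.001, -3.141]
contact_force: [0.1, 0.2, -0.8]
opening: 0.0483
time: 22.82
tool_pos: [0.6371, -0.0835, 0.0521]
tool_rot: [3.142, 0.0, -3.141]
contact_force: [-0.1, -0.6, -0.4]
opening: 0.0481
```

```bash
python3 -m inch '[[[0,0,0.5,0],[0,0,0,0]]]'; python3 -m inch '[[[0,0,0,0],[0,0,0,0],[0,0,0,0],[0,0,0,0],[0,0,-10,0],[0,0,-30,0],[0,0,-40,0],[0,0,-30,0]]]' -1; python3 -m inch '[[[12,20,0,0],[27,44,0,0],[27,44,0,0],[27,44,0,0],[27,44,0,0],[27,44,0,0],[20,34,0,0],[10.5,18,0,0],[0,0,0,0]]]'; python3 -m inch '[[[0,0,40,0],[0,0,40,0],[0,0,20,0],[0,0,0,0],[0,0,0,0]]]'; python3 - <<'E'
from h import *
c=read_camera("scene");print(observe()["tool_pos"])
u,v=proj(c,[.55,.08,.03])[0].astype(int); a=c["img"][v-70:v+70,u-95:u+95]
cv2.imwrite("pics/g7.png",cv2.resize(a,None,fx=4,fy=4,interpolation=cv2.INTER_CUBIC))
E
```

```text
time: 23.08
tool_pos: [0.637, -0.0834, 0.0515]
tool_rot: [3.141, -0.0, -3.141]
contact_force: [1.0, -0.2, 0.6]
opening: 0.0484
time: 24.08
tool_pos: [0.6375, -0.0836, 0.1642]
tool_rot: [-3.141, 0.002, -3.141]
contact_force: [0.4, -0.9, 0.2]
opening: 0.0917
time: 25.2
tool_pos: [0.459, 0.2097, 0.1624]
tool_rot: [3.141, 0.001, -3.139]
contact_force: [-0.4, -0.1, 0.1]
opening: 0.0916
time: 25.82
tool_pos: [0.4605, 0.2083, 0.0625]
tool_rot: [3.141, 0.002, 3.141]
contact_force: [0.6, 0.1, 0.7]
opening: 0.0919
[0.46058793 0.20841749 0.06276582]
```

View pics/g7.png

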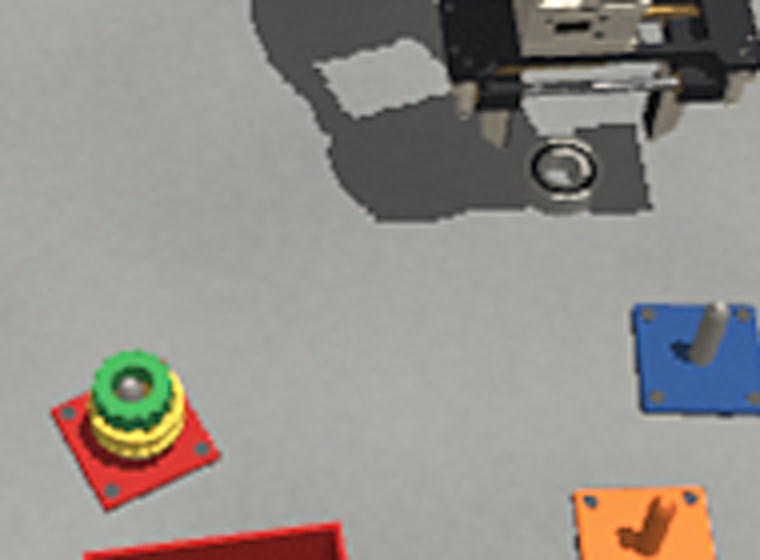

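The red stack is complete: the green lock ring is level at (132,385) with the shaft tip in its bore. Gripping the bearing.

```bash
python3 -m inch '[[[1,0,28,0],[0,0,20,0],[0,0,12,0],[0,0,0,0],[0,0,0,0]]]';  python3 -m inch '[[[0,0,0,0],[0,0,0,0],[0,0,0,0],[0,0,0,0],[0,0,0,0]]]' 1 30; python3 -m inch '[[[0,0,-10,0],[0,0,-30,0],[0,0,-40,0],[0,0,-30,0],[0,0,0,0]]]'; python3 -m inch '[[[-20,10,0,0],[-40,20,0,0],[-40,20,0,0],[-28,14,0,0],[-14.5,7.5,0,0],[0,0,0,0],[0,0,0,0]]]';python3 - <<'E'
from h import *
c=read_camera("scene");c=read_camera("scene");print(observe()["tool_pos"],observe()["opening"])
u,v=proj(c,[.602,.28,.06])[0].astype(int); a=c["img"][v-50:v+50,u-65:u+65]
cv2.imwrite("pics/g8.png",cv2.resize(a,None,fx=5,fy=5,interpolation=cv2.INTER_CUBIC))
E
```

```text
time: 26.5
tool_pos: [0.4592, 0.2087, 0.0024]
tool_rot: [3.141, 0.002, -3.141]
contact_force: [-0.3, -0.4, -0.1]
opening: 0.0918
time: 27.12
tool_pos: [0.4585, 0.2085, 0.0016]
tool_rot: [-3.142, 0.0, -3.141]
contact_force: [-0.0, -1.3, 0.3]
opening: 0.0507
time: 27.75
tool_pos: [0.4598, 0.209, 0.1138]
tool_rot: [3.14, 0.005, -3.141]
contact_force: [0.3, 0.0, -3.2]
opening: 0.0505
time: 28.62
tool_pos: [0.5997, 0.2796, 0.1101]
tool_rot: [-3.141, -0.003, -3.141]
contact_force: [0.0, -0.5, -2.5]
opening: 0.0507
[0.60006041 0.27967004 0.11107262] 0.05077134681844866
```

View pics/g8.png

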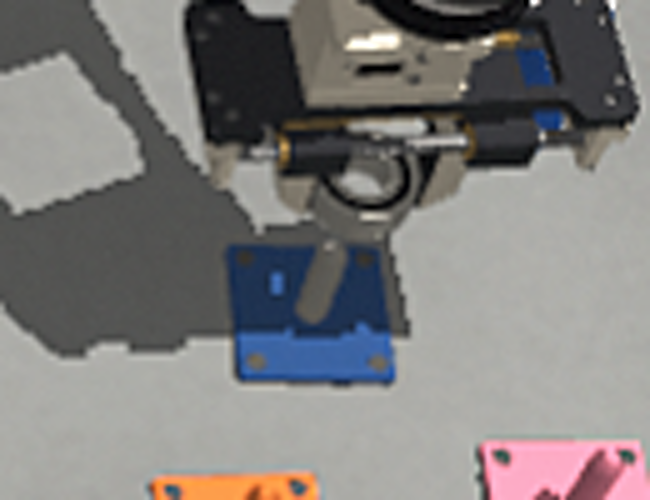

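The bearing is held level at about crop (368,190) and the shaft tip is at (333,248). I'll check this lateral alignment numerically before lowering.

```bash
python3 - <<'E'
from h import *
c=read_camera("scene");s=observe();print(s["tool_pos"],s["tool_rot"])
o=proj(c,[.602,.28,.06])[0].astype(int)-[65,50]
f=lambda p:((proj(c,p)-o+.5)*5).round(0)
T=s["tool_pos"]
print("ring top ctr",f([*T[:2],T[2]-.002+.02]),"ring bottom",f([*T[:2],T[2]-.002]),"tip",f([.602,.28,.068]),"base",f([.602,.28,.008]))
h=f(cyl(*T[:2],T[2]-.002,.052,.02)); print("ring hull",h.min(0),h.max(0))
im=c["img"][o[1]:o[1]+100,o[0]:o[0]+130].copy(); im=cv2.resize(im,None,fx=6,fy=6,interpolation=cv2.INTER_CUBIC)
g=lambda p:((proj(c,p)-o+.5)*6).astype(np.int32).reshape(-1,1,2)
for z in(-.002,.018):
    cv2.polylines(im,[g([[T[0]+.026*np.cos(a),T[1]+.026*np.sin(a),T[2]+z] for a in A])],1,(0,255,255),1)
cv2.polylines(im,[g([[.602+.003*np.cos(a),.28+.003*np.sin(a),.068] for a in A])],1,(0,0,255),1)
cv2.polylines(im,[g([[.602+.008*np.cos(a),.28+.008*np.sin(a),.008] for a in A])],1,(0,255,0),1)
cv2.imwrite("pics/g9.png",im)
E
```

```text
[0.60031096 0.27974043 0.1114181 ] [-3.14143399e+00 -6.71854551e-04 -3.14147676e+00]
ring top ctr [[362. 172.]] ring bottom [[352. 196.]] tip [[336. 245.]] base [[311. 308.]]
ring hull [298. 127.] [417. 241.]
```

View pics/g9.png

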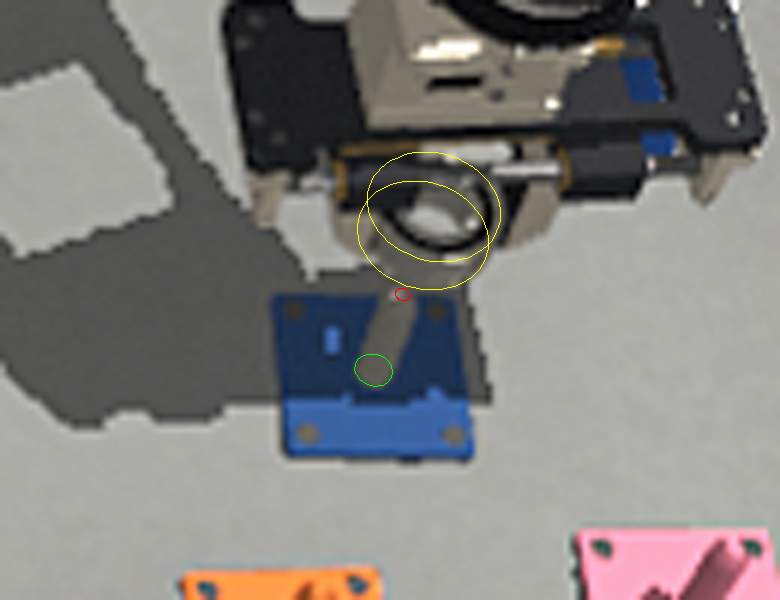

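The overlay agrees within about 1–2 px, and the jaws centre the ring in y. Lowering in stages with force checks.

```bash
python3 -m inch '[[[-1.5,0,15,0],[0,0,15,0],[0,0,10,0],[0,0,10,0],[0,0,0,0],[0,0,0,0]]]'; python3 -m inch '[[[0,0,12,0],[0,0,12,0],[0,0,10,0],[0,0,6,0],[0,0,5,0],[0,0,4,0],[0,0,0,0],[0,0,0,0]]]'
```

```text
time: 29.52
tool_pos: [0.6028, 0.2802, 0.0619]
tool_rot: [3.141, 0.001, -3.141]
contact_force: [-0.7, 0.9, -2.1]
opening: 0.0511
time: 30.52
tool_pos: [0.6027, 0.2801, 0.0129]
tool_rot: [3.141, 0.001, -3.141]
contact_force: [0.7, 0.9, -2.1]
opening: 0.0511
```

```bash
python3 -m inch '[[[0,0,1,0],[0,0,1,0],[0,0,0.5,0],[0,0,0,0],[0,0,0,0]]]'; python3 -m inch '[[[0,0,0.5,0],[0,0,0,0],[0,0,0,0]]]'
```

```text
time: 31.15
tool_pos: [0.6025, 0.2801, 0.0101]
tool_rot: [3.141, 0.0, -3.141]
contact_force: [-0.1, 0.5, -2.8]
opening: 0.0511
time: 31.52
tool_pos: [0.6025, 0.2801, 0.0096]
tool_rot: [3.141, 0.0, -3.141]
contact_force: [0.1, 0.4, -2.2]
opening: 0.0509
```

```bash
python3 -m inch '[[[0,0,0,0],[0,0,0,0],[0,0,0,0],[0,0,0,0],[0,0,-10,0],[0,0,-40,0],[0,0,-40,0],[0,0,-40,0],[0,0,0,0]]]' -1; python3 -m inch '[[[-1,-28,0,0],[-2.5,-60,0,0],[-2.5,-60,0,0],[-2.5,-60,0,0],[-2.5,-60,0,0],[-2.5,-60,0,0],[-2.5,-60,0,0],[-2.5,-60,0,0],[-2.5,-60,0,0],[-1.5,-40,0,0]]]'; python3 -m inch '[[[0,0,0,0],[0,0,40,0],[0,0,40,0],[0,0,0,0],[0,0,0,0]]]'; python3 - <<'E'
from h import *
c=read_camera("scene");print(observe()["tool_pos"])
o=proj(c,[.602,.28,.04])[0].astype(int); a=c["img"][o[1]-40:o[1]+40,o[0]-45:o[0]+45]
o=proj(c,[.62,-.268,.04])[0].astype(int); b=c["img"][o[1]-40:o[1]+40,o[0]-45:o[0]+45]
cv2.imwrite("pics/g10.png",cv2.resize(np.hstack([a,b]),None,fx=4.4,fy=4.4,interpolation=cv2.INTER_CUBIC))
E
```

```text
time: 32.65
tool_pos: [0.6046, 0.2808, 0.1446]
tool_rot: [3.139, 0.008, -3.141]
contact_force: [0.3, -0.6, -0.0]
opening: 0.0915
time: 33.9
tool_pos: [0.6243, -0.2708, 0.1387]
tool_rot: [3.141, -0.001, 3.14]
contact_force: [0.4, 0.1, 0.3]
opening: 0.0919
time: 34.52
tool_pos: [0.6259, -0.2676, 0.061]
tool_rot: [-3.141, 0.002, -3.141]
contact_force: [0.1, -0.9, 1.0]
opening: 0.0918
[ 0.62627278 -0.26792951  0.06166704]
```

View pics/g10.png

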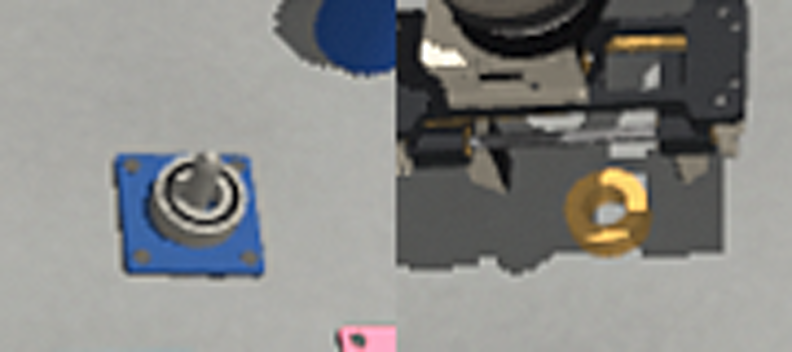

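The bearing lies flat round the blue shaft at (200,195), and the jaws straddle the collar.

```bash
python3 -m inch '[[[0.5,0,28,0],[0,0,20,0],[0,0,11,0],[0,0,0,0],[0,0,0,0]]]';  python3 -m inch '[[[0,0,0,0],[0,0,0,0],[0,0,0,0],[0,0,0,0],[0,0,0,0]]]' 1 30; python3 -m inch '[[[0,0,-10,0],[0,0,-30,0],[0,0,-50,0],[0,0,-50,0],[0,0,0,0]]]'; python3 -m inch '[[[1,28,0,0],[2.5,60,0,0],[2.5,60,0,0],[2.5,60,0,0],[2.5,60,0,0],[2.5,60,0,0],[2.5,60,0,0],[2.5,60,0,0],[2.5,60,0,0],[1.5,40,0,0]]]'; python3 -m inch '[[[0,0,0,0],[0,0,0,0],[0,0,0,0]]]'; python3 - <<'E'
from h import *
c=read_camera("scene");s=observe();T=s["tool_pos"];print(T,s["opening"])
o=proj(c,[.602,.28,.06])[0].astype(int)-[65,55]
im=cv2.resize(c["img"][o[1]:o[1]+100,o[0]:o[0]+130],None,fx=6,fy=6,interpolation=cv2.INTER_CUBIC)
g=lambda p:((proj(c,p)-o+.5)*6).astype(np.int32).reshape(-1,1,2)
for z in(-.002,.020): cv2.polylines(im,[g([[T[0]+.023*np.cos(a),T[1]+.023*np.sin(a),T[2]+z] for a in A])],1,(255,0,255),1)
cv2.imwrite("pics/g11.png",im)
E
```

```text
time: 35.2
tool_pos: [0.625, -0.2682, 0.001]
tool_rot: [-3.141, 0.001, -3.141]
contact_force: [-0.9, -0.4, 0.1]
opening: 0.0916
time: 35.83
tool_pos: [0.6246, -0.268, 0.0005]
tool_rot: [-3.141, 0.0, -3.141]
contact_force: [-0.3, -0.8, -0.3]
opening: 0.0468
time: 36.45
tool_pos: [0.6269, -0.2691, 0.1464]
tool_rot: [-3.137, 0.009, -3.141]
contact_force: [0.6, 0.2, -2.6]
opening: 0.0449
time: 37.7
tool_pos: [0.6005, 0.2828, 0.1392]
tool_rot: [-3.141, -0.002, -3.139]
contact_force: [0.4, -1.3, -2.7]
opening: 0.0444
time: 38.08
tool_pos: [0.602, 0.2786, 0.1402]
tool_rot: [-3.141, -0.001, 3.14]
contact_force: [-0.8, 0.4, -2.7]
opening: 0.0446
[0.60216547 0.27863753 0.14034874] 0.04454227334159251
```

View pics/g11.png

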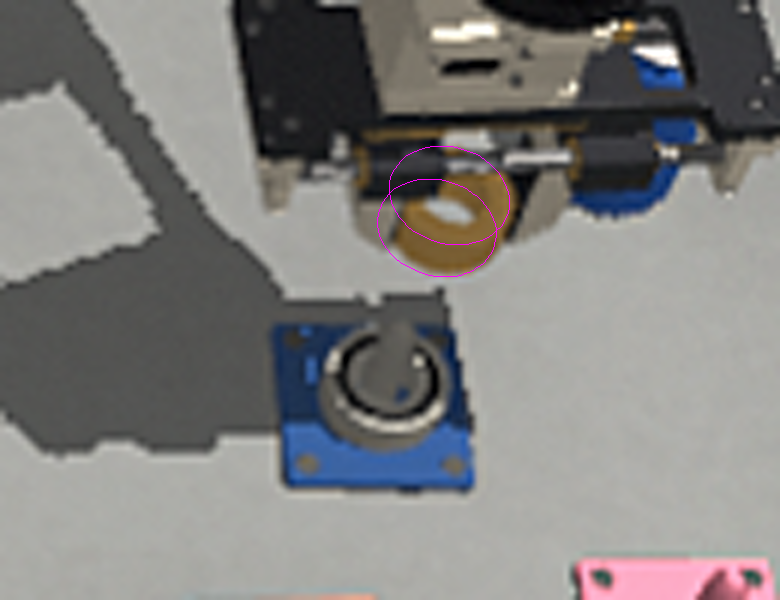

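The collar is held. Its image, like the bearing's, sits about 1.4 px (3 mm) toward +y of the overlay, so I shift 3 mm to −y before lowering in stages.

```bash
python3 -m inch '[[[0,-1.5,20,0],[0,-1.5,20,0],[0,0,15,0],[0,0,10,0],[0,0,0,0],[0,0,0,0]]]'; python3 -m inch '[[[0,0,12,0],[0,0,12,0],[0,0,8,0],[0,0,6,0],[0,0,4,0],[0,0,0,0],[0,0,0,0]]]'
```

```text
time: 38.88
tool_pos: [0.6024, 0.2772, 0.0763]
tool_rot: [3.141, 0.001, -3.141]
contact_force: [-0.4, -0.2, -2.4]
opening: 0.0442
time: 39.75
tool_pos: [0.6022, 0.2771, 0.0339]
tool_rot: [3.141, 0.001, -3.141]
contact_force: [0.9, 0.2, -1.8]
opening: 0.0446
```

```bash
python3 -m inch '[[[0,0,2,0],[0,0,1,0],[0,0,1,0],[0,0,0,0],[0,0,0,0]]]'; python3 -m inch '[[[0,0,0.7,0],[0,0,0,0],[0,0,0,0]]]'; python3 -m inch '[[[0,0,0,0],[0,0,0,0],[0,0,0,0],[0,0,0,0],[0,0,-10,0],[0,0,-40,0],[0,0,-50,0],[0,0,-50,0],[0,0,0,0]]]' -1;  python3 -m inch '[[[30,-30,0,0],[40,-40,0,0],[40,-40,0,0],[30,-30,0,0],[0,0,0,0],[0,0,0,0]]]'; python3 - <<'E'
from h import *
c=read_camera("scene");t=read_camera("top");print(observe()["tool_pos"])
def cr(c,p):
    o=proj(c,p)[0].astype(int); return c["img"][o[1]-35:o[1]+35,o[0]-35:o[0]+35]
I=np.vstack([np.hstack([cr(k,[.602,.28,.03]),cr(k,[.6365,-.083,.03])]) for k in(c,t)])
cv2.imwrite("pics/g12.png",cv2.resize(I,None,fx=4.2,fy=4.2,interpolation=cv2.INTER_CUBIC))
for k,n in((c,"scene"),(t,"top")):
    for l,a,z,p in(("lockring",RINGS["lockring"],.05,(.6365,-.083)),("collar",RINGS["collar"],.028,(.602,.28))):
        q,r=ringpos(k,proj(k,[*p,z+.01])[0],*a,z); print(n,l,q.round(4),round(r,2))
    for l in("oilcan","bin","screwdriver"): print(n,l,[ground(k,np.array(d["at"][::-1]),0.).round(3) for d in place_of(n,l)][:1])
E
```

```text
time: 40.38
tool_pos: [0.602, 0.2771, 0.0295]
tool_rot: [3.141, 0.0, -3.141]
contact_force: [0.7, 0.5, -2.0]
opening: 0.0448
time: 40.75
tool_pos: [0.602, 0.2771, 0.0288]
tool_rot: [3.141, 0.0, -3.141]
contact_force: [1.2, 0.0, -2.6]
opening: 0.0449
time: 41.88
tool_pos: [0.6043, 0.2779, 0.1851]
tool_rot: [3.138, 0.01, -3.141]
contact_force: [0.5, -0.6, -0.8]
opening: 0.092
time: 42.62
tool_pos: [0.4627, 0.1373, 0.179]
tool_rot: [3.141, 0.001, 3.141]
contact_force: [0.4, 0.1, -0.5]
opening: 0.0919
[0.46284603 0.13764972 0.17870221]
scene lockring [ 0.6388 -0.0819] 0.83
scene collar [0.6029 0.2793] 0.88
scene oilcan [array([0.485, 0.411])]
scene bin [array([ 0.78 , -0.028])]
scene screwdriver [array([ 0.517, -0.444])]
top lockring [ 0.638  -0.0813] 0.78
top collar [0.6022 0.2801] 0.89
top oilcan [array([0.48, 0.41])]
top bin [array([ 0.787, -0.038])]
top screwdriver [array([ 0.519, -0.446])]
```

View pics/g12.png

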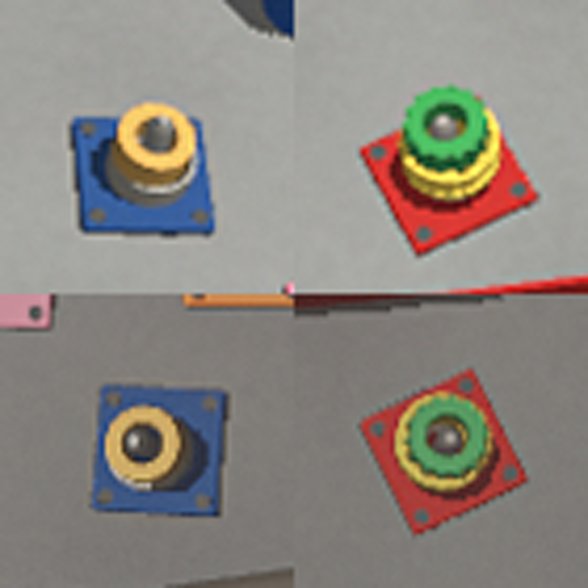

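Both stacks are complete and level. In the lower (top-camera) row, the collar at (145,447) and the lock ring at (447,438) each have the shaft inside the bore. With the expected heights assumed, both cameras agree to within 1 mm. Handing in.

```bash
python3 -c "
from cell import *
print(hand_in())"
```

```text
the job is handed in; nothing more can be done
None
```

Both shafts are built as asked and the job is handed in, at about 43 s of the 112 s allowed. No verdict is reported. Red has the spacer, pulley and lock ring; blue has the bearing and collar. I lowered each ring in the grip to within about 1 mm of its seat before letting go.

- **Final position checks:** In both cameras the collar was within about 1 mm of its shaft. The lock ring was about 2 mm off, against a 9 mm limit. Both stacks looked flat and fully seated.
- **Not measured at the end:** The spacer, pulley and bearing were judged by eye in the pictures after each placing. The network readings for the can, bin and screwdriver moved by at most about 12 mm between looks. That is within their error, and the arm was kept clear of all three.
- **Disagreements:**
  - The picture overlay put the bearing about 3 mm toward +y of the shaft centre. I shifted the collar by 3 mm to correct for that before lowering it.
  - With the bearing and collar gripped at 30 N, the finger opening read 1.3–1.5 mm under their diameters. I took this as give in the pads.

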